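Register a note pad and index the hole gauge to its third stop

ROBOT

A 6-joint arm with a two-finger parallel gripper is mounted at the origin on a cart in front of the work surface, level with it; the furniture and walls round the work are solid. World frame = base frame: x ahead of the robot, y to its left, z up, the work surface at z = 0. Lengths are in m, angles in degrees, forces in N, time in s.
With the tool pointing down it reaches from about 0.35 to 0.775 m from the base axis. Payload 7.3 kg.
Tool frame: the origin (TCP) lies midway between the tips of the shut fingers; the grasp point (between the pads) lies 19 mm behind it; x points along the fingers, y is the direction in which the jaws open and shut, and the axes are right-handed (so a half turn about x gives the same grasp; the last joint's range is limited). The gripper opens to 92 mm and grips with 3 to 60 N. Pads are 19 mm wide; open, the fingers measure 130 mm over their backs; the gripper's body (75 mm by 190 mm) begins 47 mm behind the grasp point.
Start: joints at [56.322, 19.595, 87.324, -0, 73.075, -8.365], TCP at [0.224, 0.475, 0.227] pointing down, gripper open.
Joint ranges: [-145.02, 145.02], [-44.19, 115.74], [2.07, 154.8], [-57.11, 237.11], [16.16, 152.29], [-177.93, 177.93]. Speed limits (degrees/s): [147.25, 147.25, 180, 180, 180, 180].

INTERFACE

Orientations are given as [roll, pitch, yaw] about the fixed x, y, z axes, in that order (R = Rz(yaw) Ry(pitch) Rx(roll)).
In Python, from plant import env, imaging, models gives the robot as it stands.
- The arm moves only by the shell command python3 -m crank 'ROWS' [OPENING] [FORCE]. ROWS is JSON, a list of rows, each an object of numbers: "dx", "dy", "dz": the shift along the tool's x, y, z in cm; "spin": the turn about the tool's x in rad. In form: [{"dx": .., "dy": .., "dz": .., "spin": ..}, ...]. A call has 1 to 5 rows; each row is the pose to reach, as a shift and turn from the pose commanded when the call began, along the tool's axes at that moment; what a row does not reach only later rows make up. A row lasts 1/12 s, in which the tool goes at most 41.7 mm and 7.16 degrees, less where a joint would pass 70% of its speed; a pose out of reach is approached as far as the arm can. A call with a gripper value outside its range is refused whole. OPENING is the closure in counts, from 0 (fully open) to 255 (shut), set as the call begins (- or left out, the last holds). The fingers move at their own pace and stop on an object; FORCE is the grip in N (left out, the last holds). Time passes only in rows, so rows that repeat a pose let the fingers close. It gives the time, the measured TCP pose, the force and the opening at its end, in the units of the state.
- env.observe(): the state, without advancing time (a new reading comes with each control period).
- imaging.grab_frame(name): name is "side" or "top"; returns a dict with "color" (480x640x3 uint8, red, green, blue), "fx", "fy", "cx", "cy" (pixels), "pose" (4x4, takes a point from camera to world coordinates). Camera axes: x right, y up, looking along -z (the intrinsics and any distortion apply to the point x, -y, -z); pixel columns grow to the right and rows downward; lengths in m; the calibration is good to about 2 mm. A picture is of the moment at which its call begins. There is no depth.
- env.job_done(): hands the job in, once; it reports no verdict.
Trained networks look in a picture, given as the dict that the camera call returned (one of the last four; its "shot" number tells which), for a name from the list of things; names that differ only in an ending like _2 or _b are one class to them, and where a whole thing is asked for, a point or a joint stands for the part that bears it (a point fixed in the world has none). Each returns a list of dicts, best first, with "score" (0 to 1); they miss things now and then, are a little off and sometimes report something else, mostly with a low value. They report only what shows in the picture. A call takes as long as a camera call. They do not tell look-alikes from the thing itself.
- models.boxes_of(picture, thing): "xy" ([column, row] in pixels, amid what is visible of it).
- models.landmark_of(picture, thing): "xy" ([column, row] in pixels: a listed point, or the origin of a listed thing).
The state is a dict: "t": time; "joint_pos": joint angles; "joint_vel": joint speeds; "joint_torque": joint torques, N m; "tcp_pos": TCP position; "eef_rot": TCP orientation; "force": force on the tool from outside, world axes, zero at the start; "moment": the same for the moment, N m; "grip_width": finger opening in m.
Only numpy, scipy, OpenCV 4.12 (cv2) and the standard library are available. Lean on these libraries where they do the work, as an engineer would, in place of code of your own. Each camera call takes 0.05 s, during which the arm holds its last target. There are 200 camera calls.

TASK

Slide the yellow note pad across the table, without lifting it, into the inner corner of the hole gauge until it sits square and tight against both aluminium fences. Then grip the red index knob and turn it clockwise (seen from above) three clicks from its home stop, to the third stop and not past it, and finish while still gripping the knob there, so that the drill guide stays set. Leave the pad in the corner and the other things on the table alone.

Things in the scene. Friction and masses are not known exactly. Their poses are not given: they have to be found in the camera images.
- note_pad: Loose yellow block of note sheets, 76 x 76 mm and 44 mm high, 0.2 kg or so; origin at the centre of its underside, x and y along its sides. Its start yaw is within 0.3 rad of the gauge's.
- corner (a point): Inner corner of the hole gauge's two aluminium fences, at table height; x points away from the robot, y to its left. Back fence: inner face x = 0, from y = -12 to 156 mm. Side fence: inner face y = 0, from x = -112 to 0 mm. Both 12 mm thick, 30 mm high. The pad belongs at x < 0, y > 0: touching both fences its origin is at (-38, 38) mm.
- hole_gauge: The gauge, fixed to the table; origin and axes as the corner. A rail with a blue drill guide (up to z = 49 mm) stands behind the back fence, x 12 to 42 mm. Right of the side fence is the grey index head, 106 x 106 mm, 28 mm high, centred on the knob axis; on it a pin wheel (73 mm across, up to z = 45 mm) and a spring plunger (up to 42 mm). White marks on it: a bar at home, a dot at each stop.
- drill_guide (a joint): Travel of the drill guide along its rail in m, 0 with the knob at home; the knob moves it 10 mm to the left a click.
- index_knob: Red bar knob at (-45, -88) mm in the corner frame: 50 mm long (its x), 14 mm wide (its y), 34 mm high, from z = 45.5 to 79.5 mm; origin on the vertical turning axis, at its underside. A white line on top marks its -x end, the pointer. At home its x is turned 36 degrees counter-clockwise (from above) from the corner's x: the pointer looks to the robot and right; clockwise swings it left.
- knob_grip (a point): Point on the knob's axis at the height to grip it, 66 mm over the table; axes as the knob's.
- index_dial (a joint): Clockwise turn of the knob in rad; it starts settled in the home stop, 0. Stops every 24 degrees: 0.419, 0.838, the third at 1.257, then more to 5 (and 2 before home). The detent resists with 0.1 to 0.15 N m at the start of a click, less towards half way; beyond half way it pulls the knob on into the next stop.
- magenta_ink: Bystander: ink bottle with magenta label, 44 mm across, 112 mm high; origin at its underside.
- cyan_ink: Bystander: ink bottle with cyan label, 44 mm across, 112 mm high; origin at its underside.
- tape_measure: Bystander: yellow and black pocket tape measure, 63 x 76 x 37 mm; origin at its underside.
- side_cutter: Bystander: yellow-handled side cutters lying flat, 136 x 47 x 13 mm; origin at its underside.
Not all that is in view belongs to the job. What is shaped like the note_pad but blue or orange is not meant.

How it is judged:
By the outcome, as a careful person would: the job done as asked, in the order asked, and still so for the second after the job is handed in, while the arm keeps its last pose, push and grip.
It also fails if it takes over 64 s, if anything falls off the work surface, if the arm or the gripper's body presses on something with over 40 N, if the wrist force passes 120 N, or if a joint passes its speed limit or range.

## Working session

There is one attempt and no reset: what is moved stays moved. The work goes in short steps, Python scripts to look and compute and a shell command to move; the robot and the scene stay as the last step left them, time stands still between calls to the robot, and variables do not carry over. Pictures are saved under pics/ and viewed, about 8 in all and at most 12, crops included, and the job is handed in when it is done.

```bash
mkdir -p pics; ls; cat > h.py <<'E'
import numpy as np, cv2
from plant import env, imaging, models
def grab(n,fn=None):
    f=imaging.grab_frame(n)
    if fn: cv2.imwrite(fn,f["color"][:,:,::-1])
    return f
def ray(f,px):
    d=f.get("dist",f.get("distortion"))
    K=np.array([[f["fx"],0,f["cx"]],[0,f["fy"],f["cy"]],[0,0,1.]])
    u=cv2.undistortPoints(np.array([[px]],float),K,None if d is None else np.array(d,float))[0,0]
    P=np.array(f["pose"]); return P[:3,3],P[:3,:3]@np.array([u[0],-u[1],-1])
def at(f,px,z):
    o,d=ray(f,px); return o+d*(z-o[2])/d[2]
def proj(f,p):
    P=np.array(f["pose"]); q=P[:3,:3].T@(np.array(p)-P[:3,3])
    return np.array([f["cx"]+f["fx"]*q[0]/-q[2], f["cy"]+f["fy"]*-q[1]/-q[2]])
E
python3 - <<'E'
from h import *
np.set_printoptions(precision=4,suppress=True)
for n in("top","side"):
    f=grab(n,f"pics/{n}0.png"); print(n,{k:v for k,v in f.items() if k!="color"})
    for t,z in(("note_pad",0),("corner",0),("knob_grip",.066),("index_knob",.0455),("magenta_ink",0),("cyan_ink",0),("tape_measure",0),("side_cutter",0)):
        for r in models.landmark_of(f,t)[:3]: print(t,r["xy"],round(r["score"],2),at(f,r["xy"],z)[:2])
print(env.observe())
E
```

```text
pics
top {'fx': 435.1201843760232, 'fy': 435.1201843760232, 'cx': 318.4293931616677, 'cy': 238.27414557114332, 'pose': array([[-0.0083,  0.9819, -0.1891,  0.3501],
       [-0.9998, -0.0114, -0.0152,  0.0139],
       [-0.0171,  0.1889,  0.9818,  1.1786],
       [ 0.    ,  0.    ,  0.    ,  1.    ]]), 'shot': 1}
note_pad [304.4, 236.7] 0.88 [0.582  0.0708]
note_pad [307.8, 294.2] 0.76 [0.424 0.062]
note_pad [248.7, 226.2] 0.61 [0.6135 0.2258]
corner [360.0, 195.7] 0.87 [ 0.6974 -0.0856]
knob_grip [396.8, 207.9] 0.69 [ 0.6434 -0.1759]
index_knob [395.4, 211.8] 0.71 [ 0.6381 -0.1752]
magenta_ink [474.8, 236.1] 0.57 [ 0.5782 -0.3971]
magenta_ink [303.9, 236.5] 0.18 [0.5825 0.0722]
cyan_ink [457.5, 193.7] 0.83 [ 0.6996 -0.3582]
tape_measure [169.0, 270.0] 0.58 [0.4934 0.4418]
side_cutter [471.4, 301.9] 0.93 [ 0.3995 -0.3746]
side {'fx': 481.9614346848759, 'fy': 481.9614346848759, 'cx': 322.4812178567441, 'cy': 237.86529717317978, 'pose': array([[ 0.8278,  0.3683, -0.4232, -0.0121],
       [-0.561 ,  0.5475, -0.6209, -0.826 ],
       [ 0.0031,  0.7514,  0.6599,  0.9872],
       [ 0.    ,  0
[... 463 characters left out ...]
389.1, 273.2] 0.35 [ 0.6934 -0.1308]
tape_measure [240.3, 198.4] 0.62 [0.5026 0.429 ]
tape_measure [317.9, 248.3] 0.52 [0.5827 0.0709]
tape_measure [379.8, 265.5] 0.27 [ 0.6912 -0.0915]
side_cutter [360.3, 391.7] 0.74 [ 0.3947 -0.3847]
{'t': 0.9, 'joint_pos': array([56.3194, 19.594 , 87.3259,  0.0017, 73.0749, -8.3653]), 'joint_vel': array([-0.1285,  0.0158,  0.0025,  0.0686,  0.003 , -0.0137]), 'joint_torque': array([ -0.0008, -43.1119, -24.4481,   0.0716,   0.0482,  -0.    ]), 'tcp_pos': array([0.2245, 0.4746, 0.2267]), 'eef_rot': array([99.2715, 89.9945, 73.9556]), 'force': array([ 0.064 ,  0.5622, -0.1588]), 'moment': array([-0.0117, -0.0519, -0.0108]), 'grip_width': 0.09167003427487239}
```

```bash
python3 - <<'E'
import cv2
a=cv2.imread("pics/top0.png")
c=cv2.resize(a[140:340,220:487],(800,600),interpolation=cv2.INTER_CUBIC); cv2.imwrite("pics/c1.png",c)
E
```

```text
(no output)
```

View pics/top0.png

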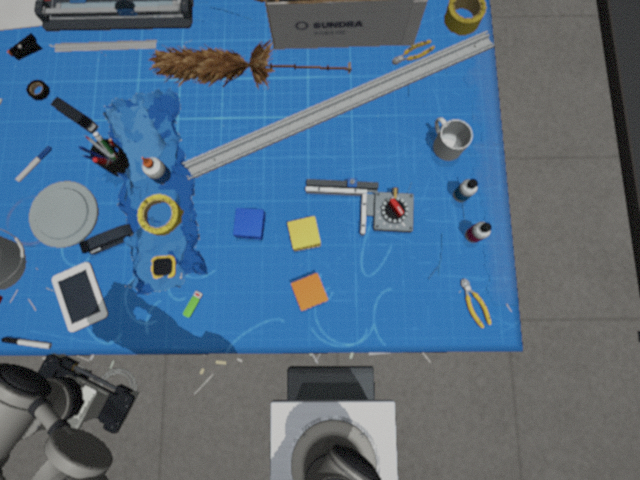

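View pics/c1.png

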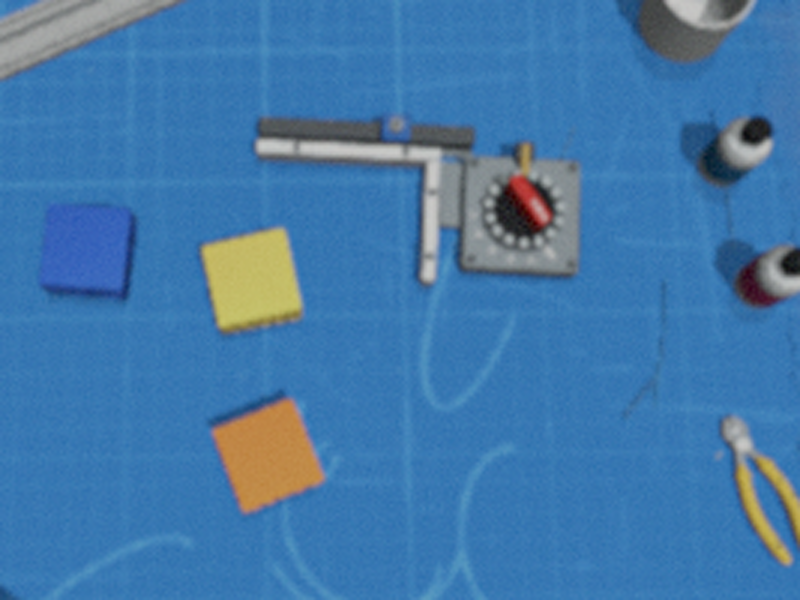

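Candidates in the top view: yellow block (304,233), blue look-alike (249,223) and orange look-alike (309,291). The yellow one is the note pad. The gauge corner is at about (363,193) and the red knob at about (396,207), with its pointer to the robot and right. Next I measure the yaws.

```bash
python3 - <<'E'
from h import *
from scipy.optimize import minimize
np.set_printoptions(precision=4,suppress=True)
T=grab("top");S=grab("side")
def box(x,y,a,x0,x1,y0,y1,h):
    c,s=np.cos(a),np.sin(a)
    return [np.array([x+c*u-s*v,y+s*u+c*v,z]) for u in(x0,x1) for v in(y0,y1) for z in(0,h)]
def mask(f,boxes):
    m=np.zeros((480*4,640*4),np.uint8)
    for b in boxes:
        q=np.array([proj(f,p) for p in b]); cv2.fillConvexPoly(m,cv2.convexHull(np.round((q+.5)*4).astype(np.int32)),255)
    return cv2.resize(m,(640,480),interpolation=cv2.INTER_AREA)/255.
def seg(f,kind,c,r):
    h=cv2.cvtColor(f["color"],cv2.COLOR_RGB2HSV)
    H,Sx,V=[h[:,:,i].astype(float) for i in range(3)]
    m=((H>18)&(H<35)&(Sx>90)&(V>60)) if kind=="pad" else ((Sx<60)&(V>150))
    w=np.zeros((480,640));w[c[1]-r:c[1]+r,c[0]-r:c[0]+r]=1
    return m*w
for f,n,pc,fc in((T,"top",(304,233),(350,200)),(S,"side",(322,240),(372,250))):
    m=seg(f,"pad",pc,28)
    fn=lambda p:np.abs(mask(f,[box(p[0],p[1],p[2],-.038,.038,-.038,.038,.044)])-m).sum()
    best=min((minimize(fn,[.582,.071,a],method="Nelder-Mead",options=dict(initial_simplex=[[.582,.071,a],[.592,.071,a],[.582,.081,a],[.582,.071,a+.1]])) for a in(0,.1,.2)),key=lambda r:r.fun)
    print(n,"pad",best.x,best.fun,m.sum())
    o=[.697,-.087,0]
    m=seg(f,"f",fc,55)
    cv2.imwrite(f"pics/m_{n}.png",m*255)
    # fence mask restricted near model
    fm=lambda p:mask(f,[box(*p,0,.012,-.012,.156,.03),box(*p,-.112,0,-.012,0,.03)])
    near=cv2.dilate((fm(o)>0).astype(np.uint8),np.ones((9,9)))
    fn=lambda p:(np.abs(fm(p)-m*near)).sum()
    r=minimize(fn,o,method="Nelder-Mead",options=dict(initial_simplex=[o,[.702,-.087,0],[.697,-.082,0],[.697,-.087,.04]]))
    print(n,"corner",r.x,r.fun,m.sum())
E
```

```text
top pad [0.588  0.0723 0.1922] 90.39607843137256 794.0
top corner [ 0.7024 -0.0887 -0.0364] 293.81176470588235 625.0
side pad [0.5853 0.0669 0.1602] 75.75686274509803 750.0
side corner [ 0.6961 -0.0937 -0.0719] 458.7450980392157 1840.0[ WARN:0@5.439] global loadsave.cpp:1063 imwrite_ Unsupported depth image for selected encoder is fallbacked to CV_8U.
```

```bash
python3 - <<'E'
from h import *
np.set_printoptions(precision=4,suppress=True)
T=grab("top")
g=T["color"].astype(float)[:,:,0] # red channel: blue mat dark
for name,cs in(("back",[(c,180,198) for c in range(311,357,3)]),):
    pts=[]
    for c,a,b in cs:
        w=np.clip(g[a:b,c]-130,0,None); pts.append([c,(w*np.arange(a,b)).sum()/w.sum()])
    P=np.array([at(T,p,.03) for p in pts]);k=np.polyfit(P[:,1],P[:,0],1);print("back yaw",-np.arctan(k[0]),"x at y=-.09+..",np.polyval(k,[-.087,.06]),np.std(P[:,0]-np.polyval(k,P[:,1])))
pts=[]
for r in range(199,231,3):
    w=np.clip(g[r,357:369]-130,0,None);pts.append([(w*np.arange(357,369)).sum()/w.sum(),r])
P=np.array([at(T,p,.03) for p in pts]);k=np.polyfit(P[:,0],P[:,1],1);print("side yaw",np.arctan(k[0]),"y at x=.69,.59",np.polyval(k,[.69,.59]),np.std(P[:,1]-np.polyval(k,P[:,0])))
c=cv2.resize(T["color"][175:235,300:420,::-1],None,fx=6,fy=6,interpolation=cv2.INTER_CUBIC)
for p in((.7,-.087,-.03),):
  pass
def C(x,y,a,u,v,z): return proj(T,[x+np.cos(a)*u-np.sin(a)*v,y+np.sin(a)*u+np.cos(a)*v,z])
for a,col in((-.035,(0,0,255)),):
    for L in([(0,.156),(0,0),(-.112,0)],[(.012,.156),(.012,-.012),(-.112,-.012)]):
        q=np.array([C(.699,-.0885,a,u,v,.03) for u,v in L]); cv2.polylines(c,[np.round((q+.5-[300,175])*6).astype(np.int32)],False,col,1)
cv2.imwrite("pics/c2.png",c)
E
```

```text
back yaw -0.06790240346227615 x at y=-.09+.. [0.7019 0.7119] 0.0003031399787112921
side yaw -0.07411903741945496 y at x=.69,.59 [-0.0953 -0.0879] 0.00020959181026699547
```

View pics/c2.png

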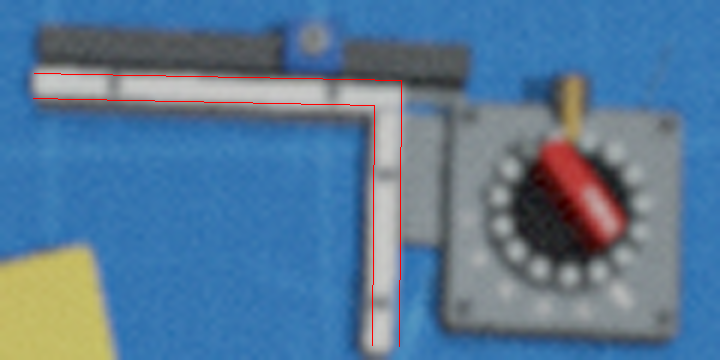

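Corner ≈ (0.696, -0.089), yaw ≈ -0.07, and that agrees with the landmarks. The knob axis comes out at ≈ (0.645, -0.174), and the pad at ≈ (0.587, 0.070) with yaw ≈ 0.18. I'll grip the pad lightly above fence height with the jaws along y, then slide it.

```bash
cat >> h.py <<'E'
def togo(x,y,z,ang):
    "deltas to TCP target; ang = world angle (deg) of tool y"
    from scipy.spatial.transform import Rotation as Ro
    s=env.observe(); R=Ro.from_euler("xyz",s["eef_rot"],degrees=True).as_matrix()
    d=R.T@(np.array([x,y,z])-s["tcp_pos"])*100
    a=np.degrees(np.arctan2(R[1,1],R[0,1])); sp=-np.radians((ang-a+180)%360-180)
    print("t %.2f tcp %s yang %.1f F %s w %.4f | dx %.2f dy %.2f dz %.2f spin %.3f"%(s["t"],np.round(s["tcp_pos"],4),a,np.round(s["force"],1),s["grip_width"],*d,sp))
E
R='x'
python3 -m crank '[{"dx":0,"dy":-7,"dz":16.7,"spin":0},{"dx":0,"dy":-7,"dz":16.7,"spin":0},{"dx":0,"dy":-7,"dz":16.7,"spin":0},{"dx":0,"dy":-7,"dz":16.7,"spin":0},{"dx":0,"dy":-7,"dz":16.7,"spin":0}]' 0 10
python3 -m crank '[{"dx":2,"dy":-7,"dz":16.7,"spin":0},{"dx":2,"dy":-7,"dz":16.7,"spin":0},{"dx":2,"dy":-7,"dz":16.7,"spin":0},{"dx":2,"dy":-7,"dz":16.7,"spin":0},{"dx":2,"dy":-7,"dz":16.7,"spin":0}]'
python3 -c "
from h import *
togo(.587,.070,.11,100.3)"
```

```text
t: 1.47
tcp_pos: [0.3482, 0.3366, 0.2268]
eef_rot: [-13.8, 89.9, -39.2]
force: [0.5, 1.1, 0.1]
grip_width: 0.0917
t: 1.88
tcp_pos: [0.4694, 0.2015, 0.2062]
eef_rot: [-26.7, 89.9, -52.2]
force: [0.2, -0.2, -0.5]
grip_width: 0.0918
t 1.88 tcp [0.4694 0.2015 0.2062] yang 64.5 F [ 0.2 -0.2 -0.5] w 0.0918 | dx 9.65 dy -6.80 dz 16.26 spin -0.625
```

```bash
python3 -m crank '[{"dx":6,"dy":-6.8,"dz":16.3,"spin":-0.62},{"dx":6,"dy":-6.8,"dz":16.3,"spin":-0.62},{"dx":6,"dy":-6.8,"dz":16.3,"spin":-0.62},{"dx":6,"dy":-6.8,"dz":16.3,"spin":-0.62},{"dx":6,"dy":-6.8,"dz":16.3,"spin":-0.62}]'
python3 -m crank '[{"dx":0},{"dx":0}]' || python3 -m crank '[{"dx":0,"dy":0,"dz":0,"spin":0}]'
python3 - <<'E'
from h import *
togo(.587,.070,.035,100.3)
f=grab("side");c=f["color"][150:330,220:460,::-1];cv2.imwrite("pics/c3.png",cv2.resize(c,(800,600),interpolation=cv2.INTER_CUBIC))
E
```

```text
t: 2.3
tcp_pos: [0.5866, 0.0707, 0.145]
eef_rot: [-135.0, 89.9, -124.9]
force: [-0.4, 0.2, 0.3]
grip_width: 0.0918
t: 2.38
tcp_pos: [0.5866, 0.0701, 0.1443]
eef_rot: [-157.6, 89.9, -147.5]
force: [-1.0, -0.9, 0.3]
grip_width: 0.0917
t 2.38 tcp [0.5866 0.0701 0.1443] yang 100.1 F [-1.  -0.9  0.3] w 0.0917 | dx 10.93 dy -0.01 dz 0.06 spin -0.004$[0]: bad value
```

View pics/c3.png

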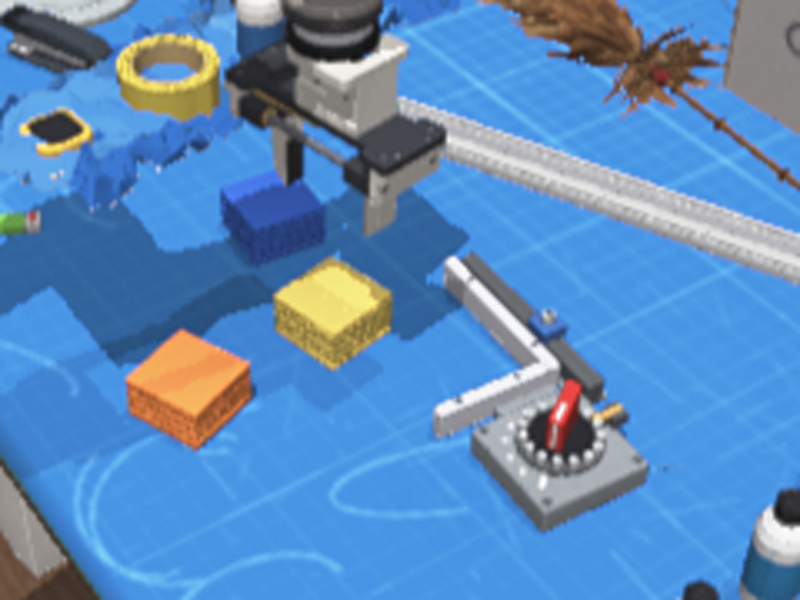

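The gripper hovers centred over the yellow pad (pad at crop (333,310)). Now I descend to tip z ≈ 0.034 and close lightly.

```bash
python3 -m crank '[{"dx":3,"dy":0,"dz":0,"spin":0},{"dx":6,"dy":0,"dz":0,"spin":0},{"dx":9,"dy":0,"dz":0,"spin":0},{"dx":10.2,"dy":0,"dz":0,"spin":0},{"dx":11,"dy":0,"dz":0,"spin":0}]'
python3 -c "
from h import *
togo(.587,.070,.034,100.3)"
python3 -m crank '[{"dx":0,"dy":0,"dz":0,"spin":0},{"dx":0,"dy":0,"dz":0,"spin":0},{"dx":0,"dy":0,"dz":0,"spin":0},{"dx":0,"dy":0,"dz":0,"spin":0},{"dx":0,"dy":0,"dz":0,"spin":0}]' 255 8
python3 -m crank '[{"dx":0,"dy":0,"dz":0,"spin":0},{"dx":0,"dy":0,"dz":0,"spin":0},{"dx":0,"dy":0,"dz":0,"spin":0}]'
python3 -c "
from h import *
togo(.650,-.042,.034,86)"
```

```text
t: 2.85
tcp_pos: [0.5831, 0.0753, 0.0351]
eef_rot: [163.5, 89.8, 173.4]
force: [0.1, 0.4, 0.1]
grip_width: 0.0913
t 2.85 tcp [0.5831 0.0753 0.0351] yang 99.9 F [0.1 0.4 0.1] w 0.0913 | dx 0.11 dy -0.59 dz 0.29 spin -0.008
t: 3.27
tcp_pos: [0.5857, 0.0743, 0.0382]
eef_rot: [-4.4, 89.8, 5.5]
force: [0.1, -0.0, 3.7]
grip_width: 0.0751
t: 3.52
tcp_pos: [0.5856, 0.074, 0.0377]
eef_rot: [-11.5, 89.9, -1.6]
force: [0.4, -2.0, 4.6]
grip_width: 0.0752
t 3.52 tcp [0.5856 0.074  0.0377] yang 99.9 F [ 0.4 -2.   4.6] w 0.0752 | dx 0.38 dy -12.54 dz 4.34 spin 0.243
```

```bash
python3 -m crank '[{"dx":0.1,"dy":-1.2,"dz":0.4,"spin":0.05},{"dx":0.2,"dy":-2.5,"dz":0.8,"spin":0.1},{"dx":0.2,"dy":-3.7,"dz":1.3,"spin":0.15},{"dx":0.2,"dy":-5,"dz":1.7,"spin":0.2},{"dx":0.2,"dy":-6.2,"dz":2.2,"spin":0.24}]'
python3 - <<'E'
from h import *
togo(.650,-.039,.034,86)
f=grab("top");c=f["color"][160:280,260:420,::-1];cv2.imwrite("pics/c4.png",cv2.resize(c,(800,600),interpolation=cv2.INTER_CUBIC))
E
```

```text
t: 3.93
tcp_pos: [0.6166, 0.018, 0.0353]
eef_rot: [125.0, 89.8, 121.0]
force: [-3.0, 5.9, 8.6]
grip_width: 0.0748
t 3.93 tcp [0.6166 0.018  0.0353] yang 86.0 F [-3.   5.9  8.6] w 0.0748 | dx 0.11 dy -5.45 dz 3.73 spin 0.001
```

View pics/c4.png

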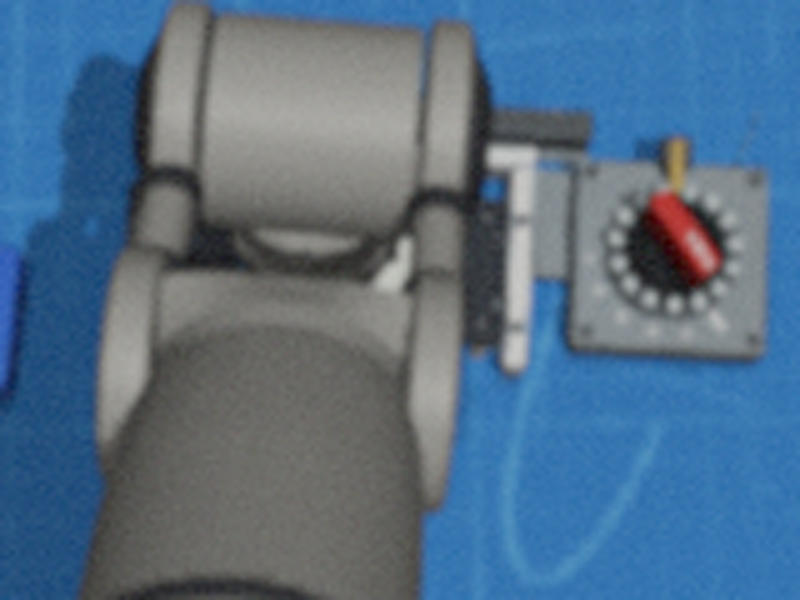

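Top view: the arm hides the pad, and the fence and knob are untouched. I continue to about a 10 mm gap and check with the side camera.

```bash
python3 -m crank '[{"dx":-0.1,"dy":-1.1,"dz":0.8,"spin":0},{"dx":-0.1,"dy":-2.2,"dz":1.5,"spin":0},{"dx":-0.1,"dy":-3.3,"dz":2.2,"spin":0},{"dx":-0.1,"dy":-4.4,"dz":3,"spin":0},{"dx":-0.1,"dy":-5.4,"dz":3.7,"spin":0}]'
python3 - <<'E'
from h import *
togo(.650,-.039,.034,86)
f=grab("side");c=f["color"][210:300,310:430,::-1];cv2.imwrite("pics/c5.png",cv2.resize(c,(800,600),interpolation=cv2.INTER_CUBIC))
E
```

```text
t: 4.4
tcp_pos: [0.6508, -0.0407, 0.0353]
eef_rot: [164.9, 90.0, 161.1]
force: [-0.8, 1.2, 0.1]
grip_width: 0.0751
t 4.40 tcp [ 0.6508 -0.0407  0.0353] yang 86.2 F [-0.8  1.2  0.1] w 0.0751 | dx 0.13 dy 0.17 dz -0.09 spin 0.003
```

View pics/c5.png

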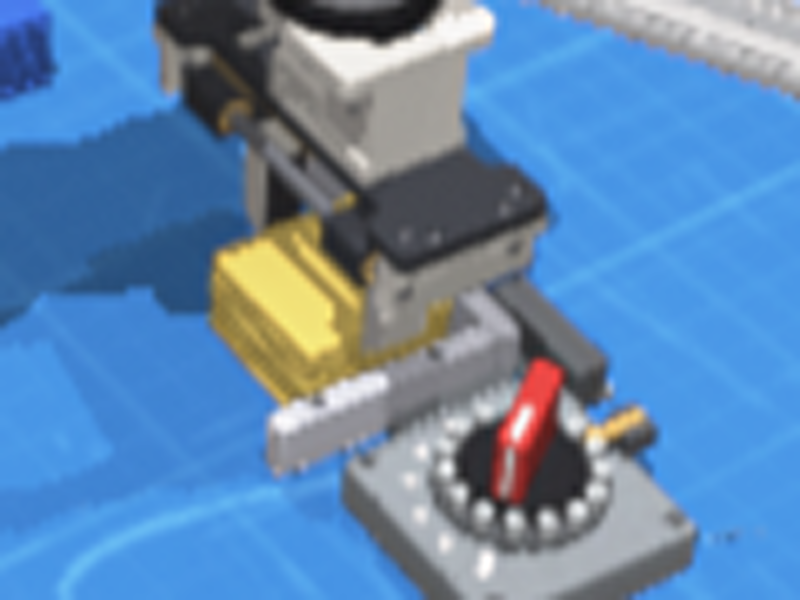

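The pad is gripped above the fence height and lies nearly parallel to the fences, with a small gap left. Now I press in +x (tool z) stepwise, watching the force.

```bash
python3 -m crank '[{"dx":0.1,"dy":0,"dz":0.2,"spin":0},{"dx":0.1,"dy":0,"dz":0.4,"spin":0},{"dx":0.1,"dy":0,"dz":0.5,"spin":0},{"dx":0.1,"dy":0,"dz":0.6,"spin":0}]'
python3 -m crank '[{"dx":0,"dy":0,"dz":0.1,"spin":0},{"dx":0,"dy":0,"dz":0.2,"spin":0},{"dx":0,"dy":0,"dz":0.2,"spin":0}]'
python3 -m crank '[{"dx":0,"dy":0,"dz":0.1,"spin":0},{"dx":0,"dy":0,"dz":0.2,"spin":0},{"dx":0,"dy":0,"dz":0.2,"spin":0}]'
python3 -c "
from h import *
togo(.6608,-.0487,.034,86)"
```

```text
t: 4.78
tcp_pos: [0.6561, -0.0402, 0.0349]
eef_rot: [-148.2, 89.9, -152.1]
force: [-3.6, -1.1, 5.4]
grip_width: 0.0749
t: 5.03
tcp_pos: [0.6582, -0.0396, 0.0349]
eef_rot: [157.2, 90.0, 153.4]
force: [-3.9, -0.7, 5.2]
grip_width: 0.0751
t: 5.28
tcp_pos: [0.6601, -0.0395, 0.0349]
eef_rot: [146.8, 89.9, 143.0]
force: [-4.4, -0.2, 5.7]
grip_width: 0.0749
t 5.28 tcp [ 0.6601 -0.0395  0.0349] yang 86.2 F [-4.4 -0.2  5.7] w 0.0749 | dx 0.08 dy -0.91 dz 0.13 spin 0.003
```

```bash
for i in 1; do
python3 -m crank '[{"dx":0,"dy":0,"dz":0.1,"spin":0},{"dx":0,"dy":0,"dz":0.2,"spin":0},{"dx":0,"dy":0,"dz":0.2,"spin":0}]'
python3 -m crank '[{"dx":0,"dy":0,"dz":0.1,"spin":0},{"dx":0,"dy":0,"dz":0.2,"spin":0},{"dx":0,"dy":0,"dz":0.2,"spin":0}]'
python3 -m crank '[{"dx":0,"dy":-0.2,"dz":0,"spin":0},{"dx":0,"dy":-0.4,"dz":0,"spin":0},{"dx":0,"dy":-0.6,"dz":0,"spin":0},{"dx":0,"dy":-0.6,"dz":0,"spin":0}]'
done
python3 -c "
from h import *
togo(.6608,-.0487,.034,86)"
```

```text
t: 5.53
tcp_pos: [0.6621, -0.0396, 0.0349]
eef_rot: [141.5, 89.9, 137.7]
force: [-4.6, 0.3, 5.5]
grip_width: 0.0745
t: 5.78
tcp_pos: [0.663, -0.0395, 0.0348]
eef_rot: [166.2, 89.8, 162.4]
force: [-8.7, 0.7, 7.2]
grip_width: 0.0748
t: 6.12
tcp_pos: [0.6628, -0.0431, 0.0346]
eef_rot: [125.4, 89.7, 121.6]
force: [-5.5, 7.8, 6.5]
grip_width: 0.0752
t 6.12 tcp [ 0.6628 -0.0431  0.0346] yang 86.2 F [-5.5  7.8  6.5] w 0.0752 | dx 0.06 dy -0.57 dz -0.17 spin 0.004
```

```bash
python3 -m crank '[{"dx":0,"dy":-0.1,"dz":0,"spin":0},{"dx":0,"dy":-0.2,"dz":0,"spin":0},{"dx":0,"dy":-0.2,"dz":0,"spin":0}]'
python3 -m crank '[{"dx":0,"dy":-0.1,"dz":0,"spin":0},{"dx":0,"dy":-0.2,"dz":0,"spin":0},{"dx":0,"dy":-0.2,"dz":0,"spin":0}]'
python3 - <<'E'
from h import *
togo(.6608,-.0487,.034,86)
f=grab("side");c=f["color"][220:295,320:420,::-1];cv2.imwrite("pics/c6.png",cv2.resize(c,(800,600),interpolation=cv2.INTER_CUBIC))
E
```

```text
t: 6.37
tcp_pos: [0.6627, -0.0448, 0.0346]
eef_rot: [124.2, 89.7, 120.4]
force: [-6.0, 9.1, 7.2]
grip_width: 0.0749
t: 6.62
tcp_pos: [0.6626, -0.0467, 0.0346]
eef_rot: [124.0, 89.7, 120.2]
force: [-6.6, 9.5, 6.6]
grip_width: 0.0745
t 6.62 tcp [ 0.6626 -0.0467  0.0346] yang 86.2 F [-6.6  9.5  6.6] w 0.0745 | dx 0.06 dy -0.21 dz -0.17 spin 0.004
```

View pics/c6.png

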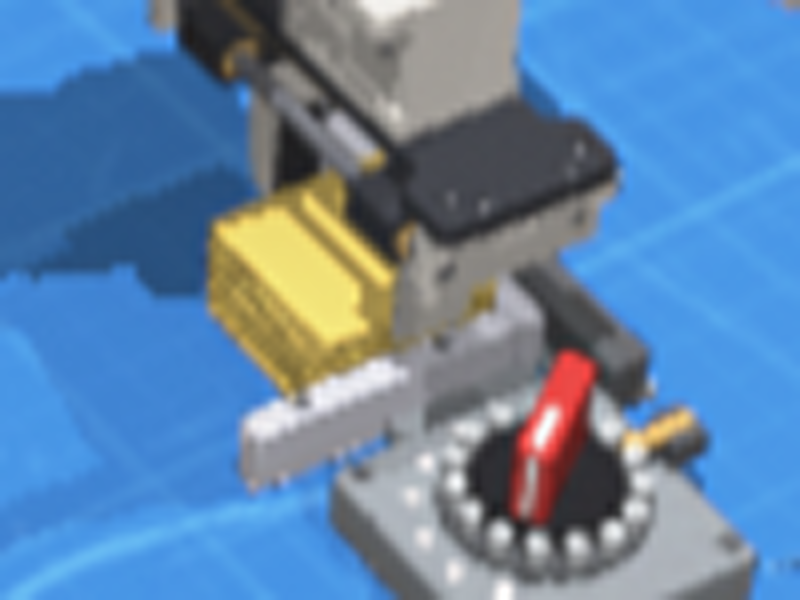

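Fingers ride just above the side fence and the pad is nearly in the corner. I continue in -y.

```bash
python3 -m crank '[{"dx":0,"dy":-0.1,"dz":0,"spin":0},{"dx":0,"dy":-0.2,"dz":0,"spin":0},{"dx":0,"dy":-0.2,"dz":0,"spin":0}]'
python3 -m crank '[{"dx":0,"dy":-0.1,"dz":0,"spin":0},{"dx":0,"dy":-0.2,"dz":0,"spin":0},{"dx":0,"dy":-0.2,"dz":0,"spin":0}]'
python3 -m crank '[{"dx":0,"dy":-0.1,"dz":0,"spin":0},{"dx":0,"dy":-0.2,"dz":0,"spin":0},{"dx":0,"dy":-0.2,"dz":0,"spin":0}]'
```

```text
t: 6.92
tcp_pos: [0.6625, -0.0487, 0.0346]
eef_rot: [124.3, 89.7, 120.6]
force: [-5.7, 10.7, 6.4]
grip_width: 0.075
t: 7.17
tcp_pos: [0.6624, -0.0498, 0.0345]
eef_rot: [118.0, 89.6, 114.2]
force: [-5.1, 11.7, 7.3]
grip_width: 0.0749
t: 7.42
tcp_pos: [0.6623, -0.0508, 0.0345]
eef_rot: [113.4, 89.5, 109.7]
force: [-3.8, 17.2, 6.2]
grip_width: 0.0769
```

Contact in y too. Now I press again in x, then look at the force.

```bash
python3 -m crank '[{"dx":0,"dy":0.1,"dz":0.1,"spin":0},{"dx":0,"dy":0.1,"dz":0.3,"spin":0},{"dx":0,"dy":0.1,"dz":0.3,"spin":0}]'
python3 -m crank '[{"dx":0,"dy":0,"dz":0.1,"spin":0},{"dx":0,"dy":0,"dz":0.2,"spin":0},{"dx":0,"dy":0,"dz":0.2,"spin":0}]'
python3 -m crank '[{"dx":0,"dy":-0.1,"dz":0,"spin":0},{"dx":0,"dy":-0.2,"dz":0,"spin":0},{"dx":0,"dy":-0.2,"dz":0,"spin":0}]'
```

```text
t: 7.67
tcp_pos: [0.6641, -0.0499, 0.034]
eef_rot: [134.0, 89.4, 130.3]
force: [-8.9, 15.6, 7.7]
grip_width: 0.0749
t: 7.92
tcp_pos: [0.6654, -0.05, 0.0337]
eef_rot: [139.3, 89.4, 135.6]
force: [-10.3, 14.6, 6.4]
grip_width: 0.0748
t: 8.17
tcp_pos: [0.6653, -0.0517, 0.0336]
eef_rot: [136.2, 89.4, 132.5]
force: [-9.5, 17.1, 6.1]
grip_width: 0.0783
```

```bash
python3 -m crank '[{"dx":0,"dy":0,"dz":0,"spin":0},{"dx":0,"dy":0,"dz":0,"spin":0},{"dx":0,"dy":0,"dz":0,"spin":0},{"dx":0,"dy":0,"dz":0,"spin":0},{"dx":0,"dy":0,"dz":0,"spin":0}]' 0
python3 -m crank '[{"dx":-2,"dy":0,"dz":0,"spin":0},{"dx":-5,"dy":0,"dz":0,"spin":0},{"dx":-8,"dy":0,"dz":0,"spin":0},{"dx":-11,"dy":0,"dz":0,"spin":0},{"dx":-14,"dy":0,"dz":0,"spin":0}]'
python3 -m crank '[{"dx":0,"dy":4,"dz":-4,"spin":0},{"dx":0,"dy":8,"dz":-8,"spin":0},{"dx":0,"dy":8,"dz":-12,"spin":0},{"dx":0,"dy":8,"dz":-16,"spin":0},{"dx":0,"dy":8,"dz":-18,"spin":0}]'
python3 - <<'E'
from h import *
togo(.645,-.174,.13,122)
f=grab("side");c=f["color"][220:295,320:420,::-1];a=cv2.resize(c,(400,300),interpolation=cv2.INTER_CUBIC)
f=grab("top");c=f["color"][170:230,300:420,::-1];b=cv2.resize(c,(600,300),interpolation=cv2.INTER_CUBIC)
o=np.zeros((600,600,3),np.uint8);o[:300]=b;o[300:,:400]=a;cv2.imwrite("pics/c7.png",o)
E
```

```text
t: 8.58
tcp_pos: [0.6687, -0.058, 0.0347]
eef_rot: [0.8, 90.0, -3.0]
force: [-0.1, -0.6, 1.4]
grip_width: 0.0918
t: 9.0
tcp_pos: [0.6683, -0.0581, 0.1762]
eef_rot: [9.9, 90.0, 6.0]
force: [0.9, 0.5, 0.0]
grip_width: 0.092
t: 9.42
tcp_pos: [0.4922, 0.0351, 0.1746]
eef_rot: [23.4, 90.0, 19.6]
force: [0.5, 0.5, 0.7]
grip_width: 0.0919
t 9.42 tcp [0.4922 0.0351 0.1746] yang 86.2 F [0.5 0.5 0.7] w 0.0919 | dx 4.47 dy -19.86 dz 16.62 spin -0.624
```

View pics/c7.png

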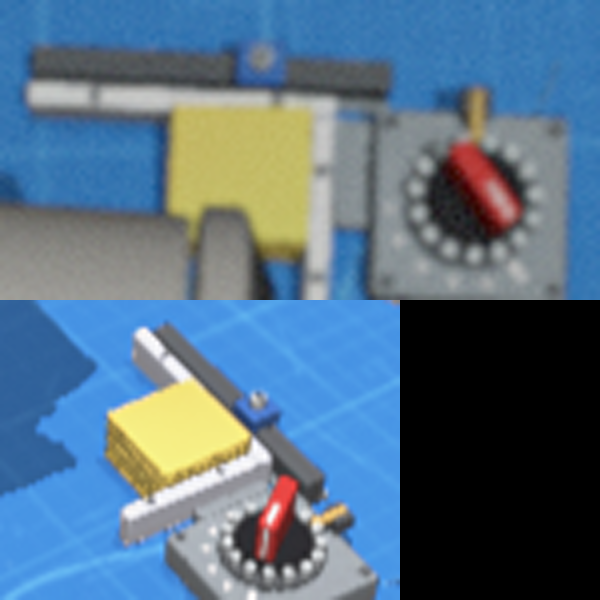

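The pad looks seated against both fences, and the knob is still at home. I check the fit in numbers with two methods.

```bash
python3 - <<'E'
from h import *
from scipy.optimize import minimize
np.set_printoptions(precision=4,suppress=True)
f=grab("side")
h=cv2.cvtColor(f["color"],cv2.COLOR_RGB2HSV);p=proj(f,[.661,-.049,.03]).astype(int)
m=((h[:,:,0]>18)&(h[:,:,0]<35)&(h[:,:,1]>90)&(h[:,:,2]>60)).astype(float)
w=np.zeros((480,640));w[p[1]-30:p[1]+30,p[0]-32:p[0]+32]=1;m*=w
def hull(x,y,a,x0,x1,y0,y1,z0,h):
    c,s=np.cos(a),np.sin(a)
    q=np.array([proj(f,[x+c*u-s*v,y+s*u+c*v,z]) for u in(x0,x1) for v in(y0,y1) for z in(z0,h)])
    return cv2.convexHull(np.round((q+.5)*8).astype(np.int32))
def mk(hs,neg=()):
    M=np.zeros((3840,5120),np.uint8)
    for q in hs: cv2.fillConvexPoly(M,q,255)
    for q in neg: cv2.fillConvexPoly(M,q,0)
    return cv2.resize(M,(640,480),interpolation=cv2.INTER_AREA)/255.
g=(.696,-.0893,-.07)
fence=[hull(*g,-.112,0,-.012,0,0,.03)]
fn=lambda p:np.abs(mk([hull(*p,-.038,.038,-.038,.038,0,.044)],fence)-m).sum()
for a in(-.07,-.02):
    o=[.661,-.049,a];r=minimize(fn,o,method="Nelder-Mead",options=dict(initial_simplex=[o,[.666,-.049,a],[.661,-.044,a],[.661,-.049,a-.06]]))
    c,s=np.cos(g[2]),np.sin(g[2]);d=r.x[:2]-g[:2]
    print(r.x,r.fun,m.sum(),"in gauge mm",(c*d[0]+s*d[1])*1e3,(-s*d[0]+c*d[1])*1e3)
print("home ref",fn([.6608,-.0487,-.07]))
E
```

```text
[ 0.6625 -0.0538 -0.0665] 41.57254901960784 666.0 in gauge mm -35.94196897180774 33.03848117038488
[ 0.6627 -0.0543 -0.0587] 41.84705882352941 666.0 in gauge mm -35.64980674806168 32.58994729145477
home ref 87.92549019607843
```

Yaw agrees with the gauge to within 0.01 rad. The offset is the ~4 mm in my corner estimate (TCP contact positions agree with the pad fit), so the knob is nearer to (0.646, -0.177). To be sure of "tight", one short confirming push with shut fingers on each outer face.

```bash
python3 -m crank '[{"dx":2,"dy":-3,"dz":2,"spin":0},{"dx":5,"dy":-6,"dz":5,"spin":0},{"dx":8,"dy":-9.1,"dz":8,"spin":0},{"dx":12,"dy":-9.1,"dz":8.5,"spin":0},{"dx":15.4,"dy":-9.1,"dz":8.5,"spin":0}]' 255 20
python3 -m crank '[{"dx":0,"dy":0,"dz":0,"spin":0},{"dx":0,"dy":0,"dz":0.5,"spin":0},{"dx":0,"dy":0,"dz":1,"spin":0},{"dx":0,"dy":0,"dz":1.5,"spin":0},{"dx":0,"dy":0,"dz":1.8,"spin":0}]'
python3 -m crank '[{"dx":0,"dy":0,"dz":0.2,"spin":0},{"dx":0,"dy":0,"dz":0.4,"spin":0},{"dx":0,"dy":0,"dz":0.6,"spin":0}]'
python3 -c "
from h import *
togo(.62,-.052,.02,86)"
```

```text
t: 9.98
tcp_pos: [0.5774, -0.0658, 0.0267]
eef_rot: [-11.5, 89.5, -15.5]
force: [0.7, 0.2, -0.8]
grip_width: 0.0629
t: 10.4
tcp_pos: [0.5773, -0.0674, 0.0254]
eef_rot: [-168.1, 88.2, -171.9]
force: [-48.7, -36.5, 2.9]
grip_width: 0.0294
t: 10.65
tcp_pos: [0.5778, -0.0697, 0.0252]
eef_rot: [-168.6, 87.6, -172.4]
force: [-61.8, -36.0, 12.7]
grip_width: 0.0196
t 10.65 tcp [ 0.5778 -0.0697  0.0252] yang 86.2 F [-61.8 -36.   12.7] w 0.0196 | dx 0.33 dy 2.05 dz 4.11 spin 0.003
```

The shut fingers met the end of the side fence: I left out the lateral part of dz, so y was off. Backing off at once.

```bash
python3 -m crank '[{"dx":0,"dy":0,"dz":-1.2,"spin":0},{"dx":0,"dy":0.3,"dz":-2.4,"spin":0},{"dx":0,"dy":1,"dz":-3,"spin":0},{"dx":0,"dy":2,"dz":-3,"spin":0},{"dx":0,"dy":2.5,"dz":-3,"spin":0}]'
python3 - <<'E'
from h import *
togo(.60,-.044,.022,86)
f=grab("side");c=f["color"][200:320,310:430,::-1];cv2.imwrite("pics/c8.png",cv2.resize(c,(600,600),interpolation=cv2.INTER_CUBIC))
E
```

```text
t: 11.07
tcp_pos: [0.57, -0.0351, 0.0294]
eef_rot: [-1.6, 89.7, -5.4]
force: [0.4, 0.5, -0.6]
grip_width: 0.0006
t 11.07 tcp [ 0.57   -0.0351  0.0294] yang 86.2 F [ 0.4  0.5 -0.6] w 0.0006 | dx 0.75 dy -0.69 dz 3.05 spin 0.004
```

View pics/c8.png

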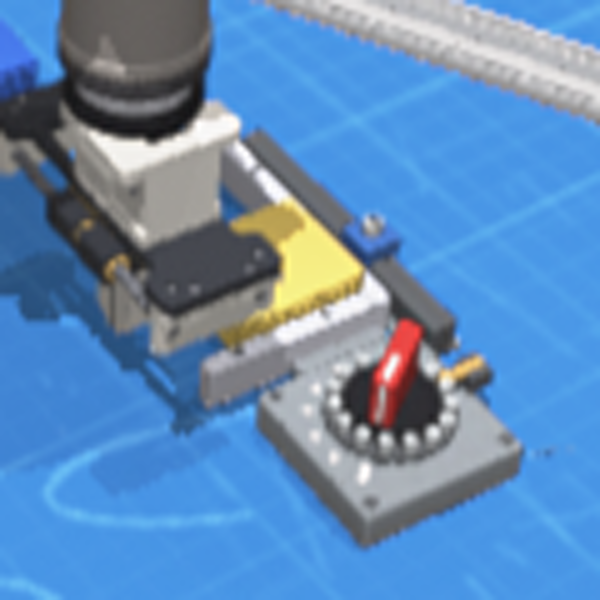

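The pad and gauge are undisturbed and the fingers are now shut. I do the x push at the pad's middle in small steps.

```bash
python3 -m crank '[{"dx":0.4,"dy":-0.3,"dz":1,"spin":0},{"dx":0.7,"dy":-0.5,"dz":2,"spin":0},{"dx":0.7,"dy":-0.5,"dz":3,"spin":0},{"dx":0.7,"dy":-0.5,"dz":3.5,"spin":0}]'
python3 -m crank '[{"dx":0,"dy":0,"dz":0.3,"spin":0},{"dx":0,"dy":0,"dz":0.6,"spin":0},{"dx":0,"dy":0,"dz":0.6,"spin":0}]'
python3 -m crank '[{"dx":0,"dy":0,"dz":0.2,"spin":0},{"dx":0,"dy":0,"dz":0.4,"spin":0},{"dx":0,"dy":0,"dz":0.4,"spin":0}]'
```

```text
t: 11.45
tcp_pos: [0.6047, -0.0435, 0.0204]
eef_rot: [-5.1, 89.9, -8.8]
force: [-0.4, 0.5, 0.8]
grip_width: 0.0005
t: 11.7
tcp_pos: [0.609, -0.0441, 0.02]
eef_rot: [1.5, 90.0, -2.3]
force: [-0.2, 0.9, -0.1]
grip_width: 0.0006
t: 11.95
tcp_pos: [0.6127, -0.0446, 0.02]
eef_rot: [3.9, 90.0, 0.1]
force: [1.4, 0.5, -0.6]
grip_width: 0.0006
```

```bash
python3 -m crank '[{"dx":0,"dy":0,"dz":0.2,"spin":0},{"dx":0,"dy":0,"dz":0.4,"spin":0},{"dx":0,"dy":0,"dz":0.4,"spin":0}]'
python3 -m crank '[{"dx":0,"dy":0,"dz":0.2,"spin":0},{"dx":0,"dy":0,"dz":0.4,"spin":0},{"dx":0,"dy":0,"dz":0.4,"spin":0}]'

```

```text
t: 12.2
tcp_pos: [0.6135, -0.0446, 0.0198]
eef_rot: [177.5, 89.6, 173.6]
force: [-10.4, -0.3, 8.3]
grip_width: 0.0004
t: 12.45
tcp_pos: [0.6135, -0.0446, 0.0198]
eef_rot: [178.2, 89.1, 174.4]
force: [-25.5, -0.4, 18.9]
grip_width: 0.0002
```

x is solid: the position stopped dead at 25 N. Now the same push on the left face.

```bash
python3 -m crank '[{"dx":0,"dy":0,"dz":-2,"spin":0},{"dx":0,"dy":3,"dz":-3,"spin":0},{"dx":0,"dy":6,"dz":-3,"spin":0},{"dx":0,"dy":9,"dz":-1,"spin":0},{"dx":0,"dy":9,"dz":2,"spin":0}]'
python3 -m crank '[{"dx":0,"dy":0,"dz":1,"spin":0},{"dx":0,"dy":0,"dz":1.8,"spin":0},{"dx":0,"dy":0,"dz":1.8,"spin":0},{"dx":0,"dy":-0.8,"dz":1.8,"spin":0},{"dx":0,"dy":-1.3,"dz":1.8,"spin":0}]'
python3 -m crank '[{"dx":0,"dy":-0.4,"dz":0,"spin":0},{"dx":0,"dy":-0.8,"dz":0,"spin":0},{"dx":0,"dy":-0.8,"dz":0,"spin":0}]'
python3 -m crank '[{"dx":0,"dy":-0.3,"dz":0,"spin":0},{"dx":0,"dy":-0.5,"dz":0,"spin":0},{"dx":0,"dy":-0.5,"dz":0,"spin":0}]'
```

```text
t: 12.87
tcp_pos: [0.6447, 0.0489, 0.0201]
eef_rot: [148.6, 89.8, 145.0]
force: [0.2, -0.2, -0.5]
grip_width: 0.0003
t: 13.28
tcp_pos: [0.6627, 0.0284, 0.0196]
eef_rot: [-170.0, 89.9, -173.8]
force: [-0.5, -0.6, -0.2]
grip_width: 0.001
t: 13.53
tcp_pos: [0.6627, 0.0199, 0.02]
eef_rot: [-114.3, 90.0, -118.2]
force: [-0.3, -0.2, 0.4]
grip_width: 0.0004
t: 13.78
tcp_pos: [0.6626, 0.0158, 0.0199]
eef_rot: [-2.1, 90.0, -5.9]
force: [0.5, 0.9, -0.3]
grip_width: 0.0006
```

```bash
python3 -m crank '[{"dx":0,"dy":-0.3,"dz":0,"spin":0},{"dx":0,"dy":-0.5,"dz":0,"spin":0},{"dx":0,"dy":-0.5,"dz":0,"spin":0}]'
python3 -m crank '[{"dx":0,"dy":-0.2,"dz":0,"spin":0},{"dx":0,"dy":-0.4,"dz":0,"spin":0},{"dx":0,"dy":-0.4,"dz":0,"spin":0}]'
python3 -m crank '[{"dx":0,"dy":-0.2,"dz":0,"spin":0},{"dx":0,"dy":-0.3,"dz":0,"spin":0},{"dx":0,"dy":-0.3,"dz":0,"spin":0}]'
```

```text
t: 14.03
tcp_pos: [0.6623, 0.0108, 0.0198]
eef_rot: [-54.9, 90.0, -58.7]
force: [-0.2, 0.4, 0.9]
grip_width: 0.0005
t: 14.28
tcp_pos: [0.662, 0.0069, 0.0198]
eef_rot: [-61.0, 90.0, -64.8]
force: [-1.0, -0.7, -0.7]
grip_width: 0.0008
t: 14.53
tcp_pos: [0.6619, 0.0054, 0.0199]
eef_rot: [86.9, 89.9, 83.0]
force: [0.8, 5.2, -0.3]
grip_width: 0.0006
```

```bash
python3 -m crank '[{"dx":0,"dy":-0.2,"dz":0,"spin":0},{"dx":0,"dy":-0.4,"dz":0,"spin":0},{"dx":0,"dy":-0.4,"dz":0,"spin":0}]'
python3 -m crank '[{"dx":0,"dy":1,"dz":0,"spin":0},{"dx":-2,"dy":3,"dz":0,"spin":0},{"dx":-5,"dy":3,"dz":0,"spin":0},{"dx":-9,"dy":3,"dz":0,"spin":0},{"dx":-13,"dy":3,"dz":0,"spin":0}]'
python3 -c "
from h import *
togo(.646,-.177,.125,122)"
```

```text
t: 14.78
tcp_pos: [0.6619, 0.0052, 0.0203]
eef_rot: [84.6, 89.6, 80.8]
force: [0.7, 18.1, 2.9]
grip_width: 0.0
t: 15.2
tcp_pos: [0.6628, 0.0306, 0.1504]
eef_rot: [-171.6, 89.9, -175.4]
force: [2.2, -1.2, 0.6]
grip_width: 0.0004
t 15.20 tcp [0.6628 0.0306 0.1504] yang 86.2 F [ 2.2 -1.2  0.6] w 0.0004 | dx 2.55 dy -20.82 dz -0.30 spin -0.625
```

Both faces are solid, so the pad is tight. Now I refine the knob from its red pixels, using both cameras on the way over.

```bash
python3 - <<'E'
from h import *
from scipy.optimize import minimize
def hull(f,x,y,a):
    c,s=np.cos(a),np.sin(a)
    return cv2.convexHull(np.array([(proj(f,[x+c*u-s*v,y+s*u+c*v,z])+.5)*8 for u in(-.025,.025) for v in(-.007,.007) for z in(.0455,.0795)]).round().astype(np.int32))
for n in("top","side"):
    f=grab(n);h=cv2.cvtColor(f["color"],cv2.COLOR_RGB2HSV);p=proj(f,[.646,-.177,.06]).astype(int)
    m=(((h[:,:,0]<10)|(h[:,:,0]>170))&(h[:,:,1]>110)).astype(np.uint8)
    w=np.zeros_like(m);w[p[1]-20:p[1]+20,p[0]-20:p[0]+20]=1;m=cv2.morphologyEx(m*w,cv2.MORPH_CLOSE,np.ones((5,5)))
    def fn(q):
        M=np.zeros((3840,5120),np.uint8);cv2.fillConvexPoly(M,hull(f,*q),255)
        return np.abs(cv2.resize(M,(640,480),interpolation=cv2.INTER_AREA)/255.-m).sum()
    o=[.646,-.177,.56];r=minimize(fn,o,method="Nelder-Mead",options=dict(initial_simplex=[o,[.651,-.177,.56],[.646,-.172,.56],[.646,-.177,.66]]))
    print(n,r.x.round(4),r.fun.round(1),m.sum())
E
python3 -m crank '[{"dx":0,"dy":-4,"dz":0,"spin":-0.12},{"dx":0,"dy":-8,"dz":0,"spin":-0.25},{"dx":0,"dy":-12,"dz":0,"spin":-0.37},{"dx":0,"dy":-16,"dz":-0.2,"spin":-0.5},{"dx":0,"dy":-19,"dz":-0.3,"spin":-0.62}]' 130
python3 -m crank '[{"dx":0,"dy":0,"dz":0,"spin":0},{"dx":0,"dy":0,"dz":0,"spin":0}]'
python3 -c "
from h import *
togo(.6465,-.178,.049,122)"
```

```text
top [ 0.646  -0.1743  0.5793] 31.5 168
side [ 0.6451 -0.1767  0.5738] 20.4 142
t: 15.72
tcp_pos: [0.6471, -0.1624, 0.1494]
eef_rot: [-150.3, 89.9, -118.7]
force: [0.6, 0.6, -0.8]
grip_width: 0.0289
t: 15.88
tcp_pos: [0.6473, -0.1613, 0.1492]
eef_rot: [131.3, 90.0, 162.4]
force: [-0.2, -0.5, -0.5]
grip_width: 0.0422
t 15.88 tcp [ 0.6473 -0.1613  0.1492] yang 121.1 F [-0.2 -0.5 -0.5] w 0.0422 | dx 10.02 dy -1.39 dz -0.93 spin -0.015
```

```bash
python3 -m crank '[{"dx":0,"dy":-1.2,"dz":-0.9,"spin":-0.02},{"dx":2,"dy":-1.2,"dz":-0.9,"spin":-0.02},{"dx":4,"dy":-1.2,"dz":-0.9,"spin":-0.02},{"dx":5.5,"dy":-1.2,"dz":-0.9,"spin":-0.02},{"dx":6,"dy":-1.2,"dz":-0.9,"spin":-0.02}]'
python3 - <<'E'
from h import *
togo(.646,-.1765,.049,122.3)
f=grab("side");c=f["color"][210:310,340:440,::-1];cv2.imwrite("pics/c9.png",cv2.resize(c,(600,600),interpolation=cv2.INTER_CUBIC))
E
```

```text
t: 16.3
tcp_pos: [0.6452, -0.172, 0.0867]
eef_rot: [122.2, 89.7, 154.7]
force: [-0.7, -0.1, -0.5]
grip_width: 0.0448
t 16.30 tcp [ 0.6452 -0.172   0.0867] yang 122.5 F [-0.7 -0.1 -0.5] w 0.0448 | dx 3.77 dy -0.44 dz -0.16 spin 0.004
```

View pics/c9.png

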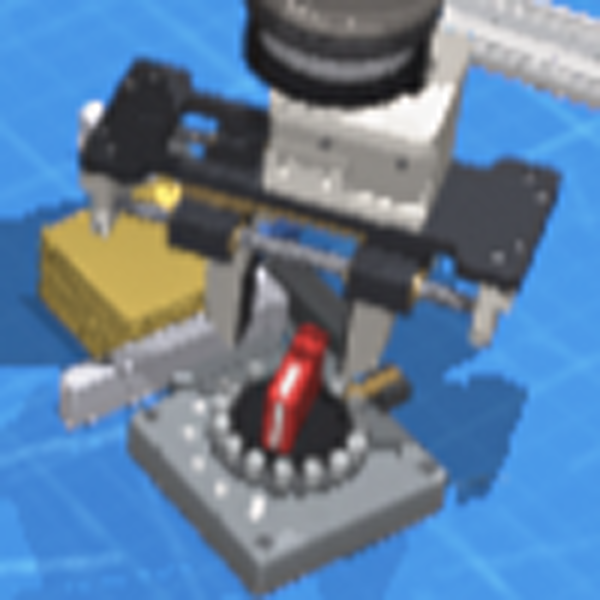

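The fingers straddle the knob (knob at crop (295,385)) and the pad is clear below the body. I descend and grip.

```bash
python3 -m crank '[{"dx":0.5,"dy":-0.4,"dz":-0.1,"spin":0},{"dx":1.5,"dy":-0.4,"dz":-0.1,"spin":0},{"dx":2.5,"dy":-0.4,"dz":-0.1,"spin":0},{"dx":3.3,"dy":-0.4,"dz":-0.1,"spin":0},{"dx":3.6,"dy":-0.4,"dz":-0.1,"spin":0}]'
python3 -c "
from h import *
togo(.646,-.1765,.049,122.3)"
python3 -m crank '[{"dx":0,"dy":0,"dz":0,"spin":0},{"dx":0,"dy":0,"dz":0,"spin":0},{"dx":0,"dy":0,"dz":0,"spin":0},{"dx":0,"dy":0,"dz":0,"spin":0},{"dx":0,"dy":0,"dz":0,"spin":0}]' 255 25
python3 -m crank '[{"dx":0,"dy":0,"dz":0,"spin":0},{"dx":0,"dy":0,"dz":0,"spin":0}]'
python3 -c "
from h import *
togo(.646,-.1765,.049,122.3);print(env.observe()['moment'])"
```

```text
t: 16.77
tcp_pos: [0.647, -0.1777, 0.052]
eef_rot: [122.2, 89.9, 154.7]
force: [0.6, -0.3, 0.1]
grip_width: 0.0449
t 16.77 tcp [ 0.647  -0.1777  0.052 ] yang 122.5 F [ 0.6 -0.3  0.1] w 0.0449 | dx 0.30 dy 0.15 dz -0.02 spin 0.004
t: 17.18
tcp_pos: [0.6466, -0.1759, 0.0543]
eef_rot: [93.5, 89.7, 126.1]
force: [-9.4, 14.9, 11.3]
grip_width: 0.0162
t: 17.35
tcp_pos: [0.6459, -0.1749, 0.0543]
eef_rot: [100.3, 89.6, 132.8]
force: [-7.7, 10.2, 7.7]
grip_width: 0.0138
t 17.35 tcp [ 0.6459 -0.1749  0.0543] yang 122.6 F [-7.7 10.2  7.7] w 0.0138 | dx 0.53 dy -0.15 dz -0.08 spin 0.005
[ 1.83561335  1.30377226 -0.01132661]
```

```bash
python3 -m crank '[{"dx":-0.1,"dy":0.15,"dz":0,"spin":0},{"dx":-0.1,"dy":0.3,"dz":0,"spin":0},{"dx":-0.1,"dy":0.3,"dz":0,"spin":0}]' 255 40
python3 -m crank '[{"dx":0,"dy":0,"dz":0,"spin":0.084},{"dx":0,"dy":0,"dz":0,"spin":0.168},{"dx":0,"dy":0,"dz":0,"spin":0.252},{"dx":0,"dy":0,"dz":0,"spin":0.336},{"dx":0,"dy":0,"dz":0,"spin":0.419}]'
python3 -m crank '[{"dx":0,"dy":0,"dz":0,"spin":0},{"dx":0,"dy":0,"dz":0,"spin":0},{"dx":0,"dy":0,"dz":0,"spin":0}]'
python3 -c "
from h import *
togo(.646,-.1765,.052,98.6);print(env.observe()['moment'])"
```

```text
t: 17.6
tcp_pos: [0.6458, -0.1747, 0.0545]
eef_rot: [93.4, 89.9, 125.9]
force: [-0.6, 3.8, -2.9]
grip_width: 0.0137
t: 18.02
tcp_pos: [0.6458, -0.1746, 0.0545]
eef_rot: [115.2, 89.9, 123.5]
force: [-0.5, 5.5, -3.5]
grip_width: 0.0137
t: 18.27
tcp_pos: [0.6458, -0.1746, 0.0545]
eef_rot: [113.4, 89.9, 122.0]
force: [-1.7, 5.4, -2.8]
grip_width: 0.014
t 18.27 tcp [ 0.6458 -0.1746  0.0545] yang 98.6 F [-1.7  5.4 -2.8] w 0.0140 | dx 0.25 dy -0.19 dz -0.01 spin 0.000
[ 0.96994462  0.17881064 -0.13830265]
```

```bash
python3 -m crank '[{"dx":0,"dy":0,"dz":0,"spin":0.084},{"dx":0,"dy":0,"dz":0,"spin":0.168},{"dx":0,"dy":0,"dz":0,"spin":0.252},{"dx":0,"dy":0,"dz":0,"spin":0.336},{"dx":0,"dy":0,"dz":0,"spin":0.419}]'
python3 -m crank '[{"dx":0,"dy":0,"dz":0,"spin":0},{"dx":0,"dy":0,"dz":0,"spin":0}]'
python3 -m crank '[{"dx":0,"dy":0,"dz":0,"spin":0.084},{"dx":0,"dy":0,"dz":0,"spin":0.168},{"dx":0,"dy":0,"dz":0,"spin":0.252},{"dx":0,"dy":0,"dz":0,"spin":0.336},{"dx":0,"dy":0,"dz":0,"spin":0.419}]'
python3 -m crank '[{"dx":0,"dy":0,"dz":0,"spin":0},{"dx":0,"dy":0,"dz":0,"spin":0},{"dx":0,"dy":0,"dz":0,"spin":0},{"dx":0,"dy":0,"dz":0,"spin":0}]'
python3 - <<'E'
from h import *
togo(.646,-.1765,.0545,50.5);print(env.observe()['moment'])
o=np.zeros((600,800,3),np.uint8)
for n,i in(("side",0),("top",1)):
    f=grab(n);p=proj(f,[.66,-.12,.03]).astype(int);c=f["color"][p[1]-50:p[1]+50,p[0]-65:p[0]+65,::-1]
    o[:308,i*400:i*400+400]=cv2.resize(c,(400,308),interpolation=cv2.INTER_CUBIC)
    if i==0:
        p=proj(f,[.646,-.176,.07]).astype(int);o[308:600,:380]=cv2.resize(f["color"][p[1]-25:p[1]+25,p[0]-32:p[0]+33,::-1],(380,292),interpolation=cv2.INTER_CUBIC)
cv2.imwrite("pics/c10.png",o)
E
```

```text
t: 18.68
tcp_pos: [0.6458, -0.1745, 0.0545]
eef_rot: [136.2, 89.9, 120.6]
force: [-1.0, 4.7, -1.9]
grip_width: 0.0139
t: 18.85
tcp_pos: [0.6458, -0.1745, 0.0545]
eef_rot: [134.9, 89.9, 119.5]
force: [-1.4, 5.3, -3.1]
grip_width: 0.0139
t: 19.27
tcp_pos: [0.6459, -0.1744, 0.0545]
eef_rot: [154.8, 89.9, 115.2]
force: [-0.2, 6.3, -3.3]
grip_width: 0.0133
t: 19.6
tcp_pos: [0.6459, -0.1743, 0.0544]
eef_rot: [154.3, 89.9, 114.9]
force: [-1.0, 5.7, -3.2]
grip_width: 0.0137
t 19.60 tcp [ 0.6459 -0.1743  0.0544] yang 50.6 F [-1.   5.7 -3.2] w 0.0137 | dx -0.01 dy -0.16 dz 0.14 spin 0.002
[ 1.01599879  0.04318261 -0.14371522]
```

View pics/c10.png

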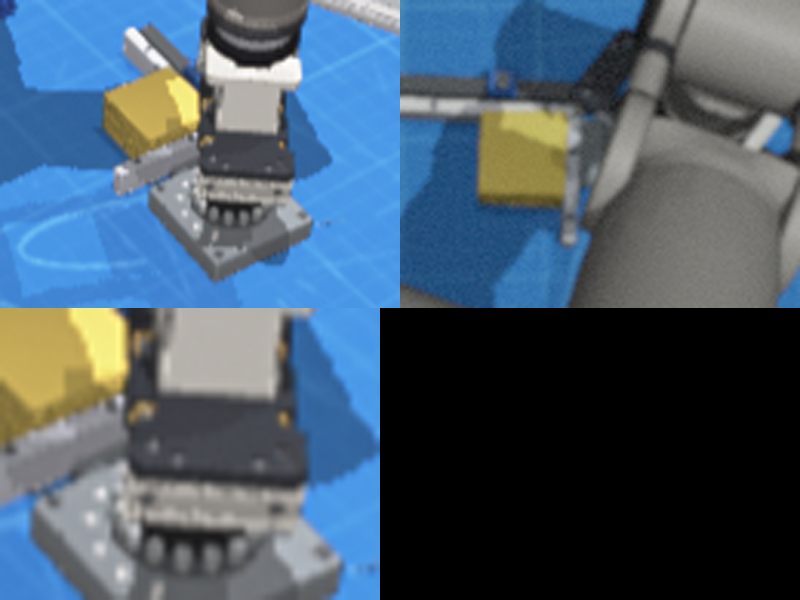

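Tool turned 122.5° → 50.6° (71.9° against 72°). The drill guide moved left by about 11 px ≈ 29 mm (30 expected), and the pad stays seated. I relieve the small residual side force and recheck.

```bash
python3 -m crank '[{"dx":0.05,"dy":0.12,"dz":-0.1,"spin":0},{"dx":0.05,"dy":0.12,"dz":-0.1,"spin":0},{"dx":0.05,"dy":0.12,"dz":-0.1,"spin":0}]'
python3 - <<'E'
from h import *
np.set_printoptions(precision=3,suppress=True)
togo(.646,-.1765,.0545,50.5);print(env.observe()['moment'])
f=grab("top");h=cv2.cvtColor(f["color"],cv2.COLOR_RGB2HSV)
g=lambda u,v:np.array([.6995-.0025+u*.9977+v*.068,-.0925-u*.068+v*.9977])
# guide: dark-saturated blue pixels along the rail, printed as the corner-frame y
for z in(.045,):
    ys=np.arange(-.02,.13,.004);print([(round(y*1e3),*map(int,f["color"][tuple(proj(f,[*g(.027,y),z]).round().astype(int)[::-1])])) for y in ys])
E
```

```text
t: 19.95
tcp_pos: [0.6459, -0.1743, 0.0544]
eef_rot: [-122.4, 90.0, -161.9]
force: [-3.5, 1.9, -0.9]
grip_width: 0.0138
t 19.95 tcp [ 0.646 -0.174  0.054] yang 50.5 F [-3.5  1.9 -0.9] w 0.0138 | dx -0.01 dy -0.17 dz 0.15 spin 0.001
[ 0.174  0.413 -0.06 ]
[(-20, 40, 42, 45), (-16, 39, 45, 47), (-12, 30, 35, 41), (-8, 34, 33, 36), (-4, 41, 40, 46), (0, 41, 53, 65), (4, 44, 69, 100), (8, 49, 70, 92), (12, 48, 66, 92), (16, 41, 64, 95), (20, 46, 64, 91), (24, 49, 67, 87), (28, 53, 70, 91), (32, 53, 72, 88), (36, 66, 74, 93), (40, 56, 68, 83), (44, 55, 67, 83), (48, 52, 62, 78), (52, 40, 66, 105), (56, 49, 70, 112), (60, 80, 84, 96), (64, 87, 89, 89), (68, 84, 97, 124), (72, 70, 102, 154), (76, 47, 76, 118), (80, 58, 75, 95), (84, 67, 85, 115), (88, 74, 95, 122), (92, 87, 100, 127), (96, 81, 93, 120), (100, 84, 96, 122), (104, 82, 98, 119), (108, 65, 99, 147), (112, 66, 101, 143), (116, 62, 100, 143), (120, 64, 101, 141), (124, 59, 93, 132), (128, 67, 95, 133)]
```

```bash
python3 -c "
from h import *
s=env.observe();print(s['t'],s['grip_width'],s['force']);print(env.job_done())"
```

```text
20.0 0.013788780503797761 [-3.19092737  1.16695245 -0.33734013]
the job is handed in; nothing more can be done
None
```

I slid the yellow note pad into the gauge corner and turned the red knob three clicks clockwise. I handed the job in at t = 20 s, still gripping the knob at the third stop. No verdict was reported.

**Pad:** I slid it in a light grip above fence height, then pushed each outer face with shut fingers. The pad did not move further at 25 N in x or 18 N in y. An earlier camera fit put its yaw within about 0.01 rad of the gauge. The pad's position in my corner frame disagreed by 2–5 mm, which I put down to my corner estimate.

**Knob:** The tool turned 71.9° against the 72° needed. The drill guide moved about 29 mm to the left, where three clicks should give 30 mm. The grip held at 13.8 mm with only a few newtons of residual force. The gripper hid the knob's pointer in the last pictures, so the turn is confirmed by the tool angle and the guide, not the white marks.

**One fault:** On the way to the confirming push I miscalculated the sideways position. The closing fingers ran into the end of the fixed side fence, with a wrist reading of about 70 N. That is under the 120 N wrist limit. As far as I can tell only a fingertip touched, not the gripper body, which has the 40 N limit. I backed off at once, and the picture after it showed the pad and gauge undisturbed.

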